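# Put the jar away and close the laundry chest

### The job

Stand the stain-remover jar upright on the floor of the open laundry chest while its lid is still locked open. Then lift the knee of the folding stay past centre to unlock it, and lower the lid gently until it is fully shut, never letting it drop. Leave the detergent bottle, the carton and the peg pot where they stand.

Things in the scene. Friction and masses are not known exactly. Their poses are not given: they have to be found in the camera images.
- chest: open brown wooden chest, fixed. Outside 240 (x) x 280 (y) x 120 mm high, boards 10 mm: inner floor 10 mm up, 220 x 260 mm. Origin: centre of its underside, z up, -x to its front, +x to the back where the lid is hinged. The stay stands inside the +y end, in the plane y = 108 mm; as the lid shuts it folds down within y = 95 to 120, to 25 mm above the counter.
- lid (a joint): lid angle in rad: 0 shut on the rim, about 1.48 (nearly upright, leaning a little over the chest) when locked open. Wooden board 245 mm from hinge to front edge, 286 mm wide, 12 mm thick, about 0.55 kg. Its stiff hinge (0.3 N m) holds it where it is left down to about 1.2 rad; lower than that it falls shut unless held.
- lid_hinge (a point): middle of the lid's hinge line: top back edge of the chest, at (120, 0, 120) mm in the chest frame. The line runs along the chest's y. It does not move with the lid.
- handle (a point): middle of the lid's round bar handle, 14 mm thick, 120 mm long, along the chest's y, on posts at +-48 mm, its axis 40 mm off the lid's outer face, 25 mm from the front edge. At lid angle t it is at chest x = 120 - 220 cos t + 52 sin t, z = 120 + 220 sin t + 52 cos t (mm). In a light pinch (15 N or so) across the bar the lid turns between the fingers while the tool keeps its attitude.
- stay_pivot (a point): lower pivot of the folding stay, at (-5, 108, 90) mm in the chest frame; fixed. The stay is two flat steel bars, each 98.5 mm between pivots, 15 x 4 mm in section: the lower from this pivot to the knee, the upper from the knee to the lid.
- knee (a point): centre of the stay's knee: round rivet boss, 22 mm diameter, 20 mm long along the chest's y; pinch it across its flat faces. Circles at 98.5 mm about stay_pivot in the chest's x-z plane. Locked: at (53, 108, 170) mm in the chest frame. Lifting moves it to -x and +z. The upper bar leans back over it to the lid: come from front and above, tool tilted 25 to 45 degrees from vertical.
- stay_knee (a joint): bend of the knee in rad: -0.17 at its stop (locked, past centre), 0 with the bars in line, positive when unlocked and folding forward, about 2.9 with the lid shut. A bend of 0.4 to 0.6 (the boss turned 0.3 to 0.4 rad forward about stay_pivot) is well unlocked: the lid still stands at 1.4 rad or more and all stays put when let go.
- jar: squat white round jar with a black cap, standing: 54 mm diameter, 88 mm tall, about 0.2 kg. Origin: centre of its underside, z up. The smallest of the standing things.
- detergent: tall white detergent bottle, 84 mm diameter, 230 mm tall, standing; origin at the centre of its underside. To be left alone.
- carton: brown cardboard carton, 70 x 130 x 180 mm tall, standing; origin at the centre of its underside. To be left alone.
- peg_pot: open steel pot of wooden clothes pegs, 110 mm across the rim, 70 mm tall (pegs reach 85 mm), standing near the jar; origin at the centre of its underside. To be left alone.

How it is judged:
By the outcome, as a careful person would: the job done as asked, in the order asked, and still so for the second after the job is handed in, with the robot touching nothing.
It also fails if it takes over 72 s, if anything falls off the work surface, if the arm or the gripper's body presses on something with over 40 N, if the wrist force passes 120 N, or if a joint passes its speed limit or range.

### The arm

A 6-joint arm with a two-finger parallel gripper is mounted at the origin on the work surface. World frame = base frame: x ahead of the robot, y to its left, z up, the work surface at z = 0. Lengths are in m, angles in rad, forces in N, time in s.
With the tool pointing down it reaches from about 0.425 to 0.95 m from the base axis. Payload 3.5 kg.
Tool frame: the origin (TCP) lies midway between the tips of the shut fingers; the grasp point (between the pads) lies 19 mm behind it; z points along the fingers, y is the line along which they close (so a half turn about z gives the same grasp; the last joint's range is limited). The gripper opens to 85 mm and grips with 20 to 120 N. Pads are 22 mm wide; open, the fingers measure 114 mm over their backs; the gripper's body (76 mm by 85 mm) begins 54 mm behind the grasp point. The pads swing forward as they close: fully open they stand 13 mm farther back than shut.
Start: joints at [-1.489, 0.286, 1.577, -0, 1.279, -0.15], TCP at [0.155, -0.657, 0.231] pointing down, gripper open.
Joint ranges: [-2.77, 2.77], [-0.9, 2.22], [0.21, 2.48], [-1.53, 4.67], [0.24, 2.81], [-2.84, 2.84]. Speed limits (rad/s): [2.79, 2.79, 3.14, 3.14, 3.14, 3.14].

### API

Orientations are given as a unit quaternion [x, y, z, w].
In Python, from plant import get_state, read_camera, ctrl gives the robot as it stands.
- The arm moves only by the shell command python3 -m crank 'ROWS' [FORCE]. ROWS is JSON, a list of rows, each a list of 3 entries, a list of its own where there are three numbers: the shift along the tool's x, y, z in mm, then the turn about the tool's z in degrees, then the closure in counts, from 0 (fully open) to 255 (shut). In form: [[[tx, ty, tz], yaw, claw], ...]. A call has 1 to 10 rows; each row is the pose to reach, as a shift and turn from the pose commanded when the call began, along the tool's axes at that moment; what a row does not reach only later rows make up. A row lasts 1/10 s, in which the tool goes at most 50 mm and 8.59 degrees, less where a joint would pass 70% of its speed; a pose out of reach is approached as far as the arm can. A call with a gripper value outside its range is refused whole. The fingers move at their own pace and stop on an object; FORCE is the grip in N (left out, the last holds). Time passes only in rows, so rows that repeat a pose let the fingers close. It gives the time, the measured TCP pose, the force, the opening and the grip force at its end, in the units of the state.
- get_state(): the state, without advancing time (a new reading comes with each control period).
- read_camera(name): name is "scene" or "top"; returns a dict with "frame" (420x560x3 uint8, blue, green, red), "range_z" (420x560 float32, m along the optical axis (not along the pixel's ray), 0 where there is no reading), "vfov" (degrees; the focal length in pixels is half the picture's height over the tangent of half this angle, whatever the lens; pixels are square), "cx", "cy" (the principal point, pixels), "origin" and "orientation" of the camera in the world. Camera axes: x right, y down, z forward; pixel columns grow to the right and rows downward; lengths in m; the calibration is good to about 2 mm. A picture is of the moment at which its call begins.
- ctrl.sign_off(): hands the job in; it is judged then, once.
The state is a dict: "time": time; "qpos": joint angles; "dq": joint speeds; "joint_efforts": joint torques, N m; "eef_pos": TCP position; "tcp_rot": TCP orientation; "contact_force": force on the tool from outside, world axes, zero at the start; "wrist_torque": the same for the moment, N m; "opening": opening from 0.0 (shut) to 1.0 (fully open); "finger_force": force on a finger pad.
Only numpy, scipy, OpenCV 4.12 (cv2) and the standard library are available. Lean on these libraries where they do the work, as an engineer would, in place of code of your own. Each camera call takes 0.05 s, during which the arm holds its last target. There are 200 camera calls.

## Working session

There is one attempt and no reset: what is moved stays moved. The work goes in short steps, Python scripts to look and compute and a shell command to move; the robot and the scene stay as the last step left them, time stands still between calls to the robot, and variables do not carry over. Pictures are saved under pics/ and viewed, at most 12 in all, crops included, and the job is handed in when it is done.

```bash
ls; mkdir -p pics; cat > h.py <<'E'
import numpy as np, cv2
from plant import get_state, read_camera, ctrl
from scipy.spatial.transform import Rotation as R
def cam(n):
    c=read_camera(n); f=210/np.tan(np.radians(c['vfov'])/2)
    v,u=np.mgrid[:420,:560]; z=c['range_z']
    P=np.stack([(u-c['cx'])/f*z,(v-c['cy'])/f*z,z],-1)
    c['f']=f; c['Rm']=R.from_quat(c['orientation']).as_matrix()
    c['P']=P@c['Rm'].T+np.array(c['origin']); c['P'][z==0]=np.nan
    return c
E
python3 - <<'E'
from h import *
ims=[]
for n in('scene','top'):
    c=cam(n); cv2.imwrite(f'pics/{n}0.png',c['frame']); np.save(n+'0.npy',c['P']); print(n,c['origin'],c['orientation'],c['f'],c['cx'],c['cy'],{k:v for k,v in c.items() if k not in('frame','range_z','P','Rm')}.keys(), (c['range_z']>0).mean())
s=get_state();print(s)
E
```

```text
pics
scene [1.0262487  0.25520268 1.18401071] [ 0.50129304  0.82233274 -0.23270126 -0.13536717] 383.68058616192445 281.74416127793535 200.7086001057251 dict_keys(['vfov', 'cx', 'cy', 'origin', 'orientation', 'f']) 0.9958333333333333
top [ 0.320178   -0.03618031  1.86486579] [-0.70447598  0.70717533 -0.03889659  0.04586622] 444.23019489261134 284.410782825556 205.41305869992303 dict_keys(['vfov', 'cx', 'cy', 'origin', 'orientation', 'f']) 0.9958886054421768
{'time': 0.1, 'qpos': array([-1.48898553e+00,  2.87147559e-01,  1.57804331e+00,  4.37210552e-06,
        1.27855421e+00, -1.50025244e-01]), 'dq': array([ 0.00041992, -0.00112252, -0.00155397,  0.00145201, -0.00037389,
       -0.00021414]), 'joint_efforts': array([ 7.81009039e-04, -4.07296264e+01, -2.93699419e+01, -1.40991592e-04,
        3.41651612e-03,  3.36972221e-06]), 'eef_pos': array([ 0.15505593, -0.65634559,  0.2300316 ]), 'tcp_rot': array([ 9.93288524e-01,  1.15657903e-01,  3.87910116e-05, -1.07551641e-03]), 'contact_force': array([-0.20380935, -0.21159799,  0.35430994]), 'wrist_torque': array([-0.02590175,  0.04403408,  0.02250413]), 'finger_force': 0.0, 'opening': 0.9997815989060751}
```

View pics/scene0.png

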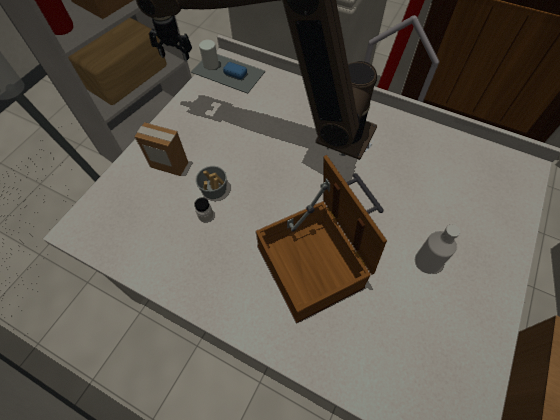

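View pics/top0.png

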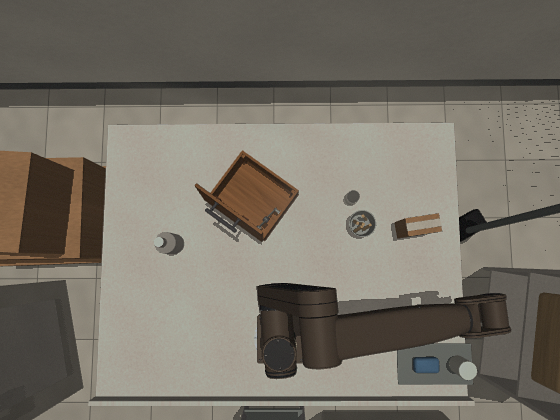

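The scene view shows the jar at (203,208), the pot at (212,180), the carton at (162,148), the chest around (310,255) with its lid toward the robot, and the stay at (308,210). The top view shows the jar at (351,198), the pot at (360,224) and the chest at (250,195).

```bash
cat > m.py <<'E'
from h import *
Q=[np.load('scene0.npy').reshape(-1,3),np.load('top0.npy').reshape(-1,3)]
for k,q in enumerate(Q):
    q=q[np.isfinite(q).all(1)]
    b=q[(q[:,2]>.112)&(q[:,2]<.127)&(q[:,0]>.2)&(q[:,0]<.75)&(q[:,1]>-.2)&(q[:,1]<.4)]
    r=cv2.minAreaRect(b[:,:2].astype(np.float32)*1000); print(k,len(b),r, cv2.boxPoints(r).tolist())
    for nm,z0,z1,cx,cy in(('jar',.08,.1,None,None),):
        j=q[(q[:,2]>.075)&(q[:,2]<.1)&(q[:,1]<-.2)&(q[:,1]>-.42)&(q[:,0]>.25)&(q[:,0]<.6)]
        print('jar top',len(j), np.median(j,0) if len(j) else 0)
t=np.load('top0.npy'); s=np.load('scene0.npy')
print(t[194:204:3,344:360:3].round(3).tolist()); print(s[200:212:3,198:210:3].round(3).tolist())
for k,q in enumerate(Q):
    for n,x0,x1,y0,y1,z0,z1 in(('jar',.3,.5,-.35,-.2,.08,.1),('pot',.2,.42,-.4,-.25,.06,.08),('carton',.2,.42,-.7,-.45,.17,.19)):
        b=q[(q>[x0,y0,z0]).all(1)&(q<[x1,y1,z1]).all(1)]
        if len(b): print(k,n,len(b),b.min(0),b.max(0))
E
python3 m.py
```

```text
0 1356 ((577.17041015625, 108.71514892578125), (283.7888488769531, 243.7128143310547), 53.8675422668457) [[395.083740234375, 65.96638488769531], [591.919921875, -77.7398452758789], [759.257080078125, 151.4639129638672], [562.4208984375, 295.1701354980469]]
jar top 236 [ 0.56621508 -0.3036969   0.08705784]
1 473 ((573.025146484375, 111.75498962402344), (280.41162109375, 252.22415161132812), 53.90962219238281) [[388.5256652832031, 72.74391174316406], [592.34521484375, -75.83142852783203], [757.524658203125, 150.7660675048828], [553.705078125, 299.3414001464844]]
jar top 169 [ 0.5631548  -0.30598741  0.0860969 ]
[[[0.591, -0.27, 0.008], [0.584, -0.276, 0.059], [0.58, -0.284, 0.085], [0.58, -0.296, 0.087], [0.578, -0.306, 0.1], [0.593, -0.335, -0.003]], [[0.58, -0.271, -0.001], [0.57, -0.274, 0.066], [0.568, -0.284, 0.085], [0.568, -0.296, 0.083], [0.566, -0.307, 0.094], [0.566, -0.319, 0.093]], [[0.566, -0.27, 0.005], [0.558, -0.274, 0.065], [0.554, -0.282, 0.095], [0.555, -0.296, 0.087], [0.555, -0.307, 0.09], [0.567, -0.334, 0.0]], [[0.555, -0.271, -0.005], [0.551, -0.28, 0.021], [0.5
[... 301 characters left out ...]
.298, 0.092], [0.582, -0.291, 0.088], [0.578, -0.282, 0.089], [0.571, -0.276, 0.083]], [[0.597, -0.292, 0.091], [0.591, -0.285, 0.086], [0.585, -0.278, 0.082], [0.575, -0.276, 0.069]]]
0 jar 37 [ 0.44440305 -0.33995912  0.08002401] [ 0.4974627  -0.30521399  0.08806803]
0 pot 38 [ 0.40810706 -0.3644998   0.06038866] [ 0.41983191 -0.30490343  0.07408056]
0 carton 60 [ 0.40649551 -0.58798805  0.17174503] [ 0.4199939  -0.48507442  0.18438716]
1 jar 27 [ 0.41847029 -0.33882839  0.08000762] [ 0.49878954 -0.28682946  0.09372394]
1 pot 19 [ 0.41070691 -0.36284962  0.06486846] [ 0.41923488 -0.30699396  0.0760542 ]
1 carton 72 [ 0.40497048 -0.58737448  0.17140464] [ 0.41999653 -0.48439531  0.18672534]
```

```bash
cat >> h.py <<'E'
Cx=np.array([-.808,.589]); Cy=np.array([-.589,-.808]); C0=np.array([.578,.108])
def ch(x,y): return C0+(x*Cx+y*Cy)/1000
def delta(target,yawy=None,pose=None):
    s=get_state(); p,q=pose if pose else (s['eef_pos'],s['tcp_rot'])
    M=R.from_quat(q).as_matrix(); d=M.T@(np.array(target)-p)*1000
    ya=np.degrees(np.arctan2(M[1,1],M[0,1]))
    print('t',s['time'],'tcp',p.round(4),'axis',M[:,2].round(3),'tool y at',ya.round(1),'shift',d.round(1), 'turn',None if yawy is None else round((ya-yawy+180)%360-180,1),'q6',s['qpos'][5].round(2),'F',s['contact_force'].round(1),'open',round(s['opening'],3))
E
python3 - <<'E'
from h import *
for n in('scene','top'):
    q=np.load(n+'0.npy').reshape(-1,3)
    for nm,c,r,z0,z1 in(('jar',(.57,-.296),.04,.078,.1),('pot',(.455,-.335),.075,.06,.08),('det',(.35,.47),.2,.1,.26)):
        b=q[(np.hypot(*(q[:,:2]-c).T)<r)&(q[:,2]>z0)&(q[:,2]<z1)]
        print(n,nm,len(b),cv2.minEnclosingCircle(b[:,:2].astype(np.float32)*1000),b.mean(0).round(3))
delta([.570,-.295,.2],-85)
print(ch(-55,50),ch(53,108),ch(152,0))
E
```

```text
scene jar 159 ((572.7655029296875, -296.7417297363281), 25.589038848876953) [ 0.574 -0.296  0.088]
scene pot 251 ((464.2802734375, -333.19598388671875), 56.17546081542969) [ 0.461 -0.336  0.069]
scene det 922 ((388.83966064453125, 442.5876770019531), 41.79716873168945) [0.403 0.439 0.167]
top jar 110 ((571.5574340820312, -295.937255859375), 24.450071334838867) [ 0.572 -0.296  0.088]
top pot 143 ((462.96282958984375, -333.1052551269531), 54.48969650268555) [ 0.465 -0.338  0.07 ]
top det 423 ((385.34228515625, 442.9675598144531), 42.242027282714844) [0.383 0.432 0.171]
t 0.1 tcp [ 0.1551 -0.6563  0.23  ] axis [-0.     0.002 -1.   ] tool y at -76.7 shift [ 486.9 -256.3   30.7] turn 8.3 q6 -0.15 F [-0.2 -0.2  0.4] open 1.0
[0.59299  0.035205] [0.471564 0.051953] [0.455184 0.197528]
```

```bash
python3 -m crank '[[[45,-23,0],0,0],[[90,-47,0],0,0],[[135,-70,0],0,0],[[180,-94,0],0,0],[[225,-117,0],0,0],[[270,-141,0],0,0],[[315,-164,0],0,0],[[360,-188,0],0,0],[[405,-211,0],0,0],[[440,-230,0],0,0]]' 40 && python3 -m crank '[[[25,-13,0],0,0],[[49,-25,10],0,0],[[49,-25,30],0,0],[[49,-25,30],0,0],[[49,-25,30],0,0]]' && python3 -c "
from h import *
delta([.572,-.296,.04])"
```

```text
time: 1.1
eef_pos: [0.5317, -0.33, 0.2308]
tcp_rot: [0.993, 0.116, -0.0, -0.0]
contact_force: [-0.1, -0.5, -0.1]
opening: 1.001
finger_force: 0.0
time: 1.6
eef_pos: [0.5718, -0.2962, 0.2004]
tcp_rot: [0.993, 0.116, -0.001, -0.001]
contact_force: [0.3, -0.1, 0.4]
opening: 0.996
finger_force: 0.0
t 1.6 tcp [ 0.5718 -0.2962  0.2004] axis [-0.002  0.001 -1.   ] tool y at -76.7 shift [4.000e-01 1.000e-01 1.604e+02] turn None q6 0.7 F [ 0.3 -0.1  0.4] open 0.996
```

```bash
python3 -m crank '[[[0,0,30],0,0],[[0,0,60],0,0],[[0,0,90],0,0],[[0,0,120],0,0],[[0,0,145],0,0],[[0,0,162],0,0],[[0,0,162],0,0],[[0,0,162],0,50],[[0,0,162],0,80],[[0,0,162],0,110]]' 40 && python3 -m crank '[[[0,0,0],0,140],[[0,0,0],0,170],[[0,0,0],0,170],[[0,0,0],0,170],[[0,0,0],0,170]]' && python3 -m crank '[[[0,0,-10],0,170],[[0,0,-30],0,170],[[0,0,-60],0,170],[[0,0,-60],0,170]]' && python3 - <<'E'
from h import *
c=cam('scene'); cv2.imwrite('pics/s1.png',cv2.resize(c['frame'][120:300,120:400],None,fx=2,fy=2))
E
```

```text
time: 2.6
eef_pos: [0.5739, -0.2974, 0.042]
tcp_rot: [0.993, 0.116, 0.002, 0.001]
contact_force: [0.3, -1.5, -1.5]
opening: 0.608
finger_force: 42.0
time: 3.1
eef_pos: [0.5739, -0.2974, 0.0419]
tcp_rot: [0.993, 0.116, 0.002, 0.001]
contact_force: [-1.3, 1.4, 6.3]
opening: 0.606
finger_force: 42.9
time: 3.5
eef_pos: [0.5748, -0.298, 0.104]
tcp_rot: [0.993, 0.116, 0.003, 0.003]
contact_force: [1.6, -0.6, -1.1]
opening: 0.608
finger_force: 42.5
```

View pics/s1.png

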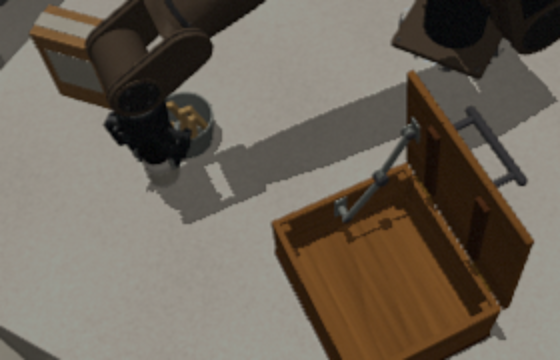

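The view shows the gripper at (150,140) holding the jar clear of the pot, and the stay locked with its knee at (381,178).

```bash
python3 -m crank '[[[0,0,-40],0,170],[[0,0,-80],0,170],[[0,0,-120],0,170],[[5,-15,-140],-2,170],[[13,-45,-140],-8,170],[[23,-75,-140],-14,170],[[32,-105,-140],-20,170],[[42,-137,-140],-26,170],[[52,-170,-140],-32,170],[[61,-200,-140],-38,170]]' && python3 -m crank '[[[0,0,0],-2.6,170]]' && python3 -c "
from h import *
x,y=ch(-55,50); delta([x,y,.053],-36.1)"
```

```text
time: 4.55
eef_pos: [0.5847, -0.0859, 0.2365]
tcp_rot: [0.901, 0.435, -0.002, -0.002]
contact_force: [0.6, -0.3, -1.8]
opening: 0.606
finger_force: 43.4
time: 4.65
eef_pos: [0.5847, -0.0836, 0.2364]
tcp_rot: [0.89, 0.456, -0.001, -0.002]
contact_force: [1.2, -0.3, -1.6]
opening: 0.606
finger_force: 43.4
t 4.65 tcp [ 0.5847 -0.0836  0.2364] axis [-0.004  0.003 -1.   ] tool y at -35.7 shift [101.4 -61.6 183.7] turn 0.4 q6 0.31 F [ 1.2 -0.3 -1.6] open 0.606
```

```bash
python3 -m crank '[[[25,-15,0],0,170],[[50,-30,0],0,170],[[75,-45,0],0,170],[[101,-62,0],0,170],[[101,-62,0],0,170],[[101,-62,40],0,170],[[101,-62,80],0,170],[[101,-62,115],0,170],[[101,-62,140],0,170],[[101,-62,160],0,170]]' && python3 -m crank '[[[0,0,5],0,170],[[0,0,10],0,170],[[0,0,15],0,170],[[0,0,18],0,170],[[0,0,18],0,170]]'&& python3 -c "
from h import *
x,y=ch(-55,50); delta([x,y,.053],-36.1)"
```

```text
time: 5.65
eef_pos: [0.5927, 0.03, 0.0748]
tcp_rot: [0.892, 0.453, -0.003, -0.002]
contact_force: [0.2, -0.5, -2.4]
opening: 0.605
finger_force: 43.3
time: 6.15
eef_pos: [0.5934, 0.0298, 0.0716]
tcp_rot: [0.892, 0.452, -0.004, -0.001]
contact_force: [-45.4, 2.3, 55.4]
opening: 0.604
finger_force: 75.9
t 6.15 tcp [0.5934 0.0298 0.0716] axis [-0.009 -0.002 -1.   ] tool y at -36.3 shift [ 4.2 -3.4 18.6] turn -0.2 q6 0.52 F [-45.4   2.3  55.4] open 0.604
```

```bash
python3 -m crank '[[[0,0,-8],0,170],[[0,0,-25],0,170],[[0,0,-25],0,170]]'; python3 - <<'E'
from h import *
c=cam('scene'); cv2.imwrite('pics/s2.png',cv2.resize(c['frame'][140:320,210:430],None,fx=3,fy=3,interpolation=cv2.INTER_CUBIC))
P=c['P'];q=P[140:320,230:400].reshape(-1,3)
d=q[:,:2]-C0; X=d@Cx*1000;Y=d@Cy*1000;Z=q[:,2]*1000
m=(Z>112)&(Z<126)&(X>-140)&(X<90)&(abs(Y)<150)
print(len(X[m])); 
f=m&(X<-90); print('front',np.percentile(X[f],[2,50,98]),f.sum())
e=m&(Y<-110); print('-y end',np.percentile(Y[e],[2,50,98]),e.sum())
e=m&(Y>110); print('+y end',np.percentile(Y[e],[2,50,98]) if e.any() else 0)
E
```

```text
time: 6.45
eef_pos: [0.5963, 0.0298, 0.088]
tcp_rot: [0.892, 0.453, 0.001, 0.001]
contact_force: [0.9, -0.1, -2.0]
opening: 0.6
finger_force: 53.6
734
front [-120.55188864 -114.44084453  -91.97905015] 407
-y end [-139.66105201 -134.18761452 -115.2804121 ] 362
+y end [111.19768969 131.5083412  140.74456284]
```

View pics/s2.png

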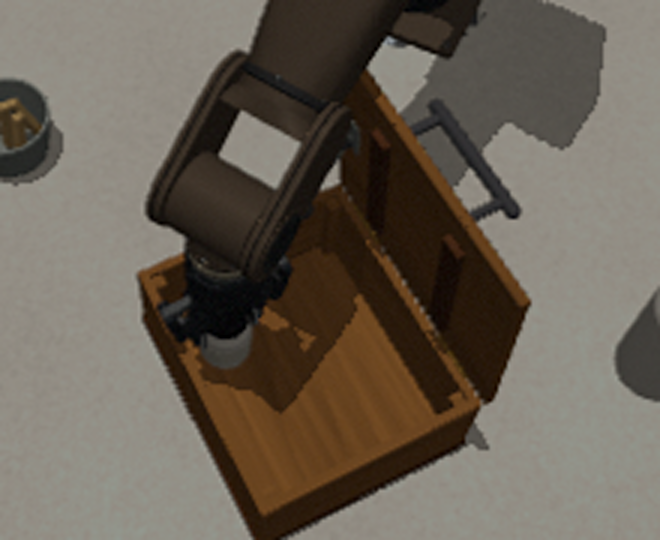

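The view shows an outer knuckle of the gripper at (175,320), overhanging the front rim. That was the contact, so I'll place the jar farther from the front wall.

```bash
python3 -m crank '[[[0,0,-15],0,170],[[6,-8,-15],0,170],[[12,-16,-15],0,170],[[17,-23,-15],0,170],[[17,-23,-15],0,170],[[17,-23,0],0,170],[[17,-23,12],0,170],[[17,-23,20],0,170],[[17,-23,20],0,170]]'&& python3 -c "
from h import *
x,y=ch(-38,35); delta([x,y,.053],-36.1)"
```

```text
time: 7.4
eef_pos: [0.585, 0.0575, 0.0635]
tcp_rot: [0.892, 0.453, -0.002, -0.001]
contact_force: [-0.9, -0.7, -3.1]
opening: 0.606
finger_force: 53.5
t 7.4 tcp [0.585  0.0575 0.0635] axis [-0.005  0.    -1.   ] tool y at -36.1 shift [ 1.7  2.6 10.5] turn -0.0 q6 0.56 F [-0.9 -0.7 -3.1] open 0.606
```

```bash
python3 -m crank '[[[0,0,3],0,170],[[0,0,6],0,170],[[0,0,8],0,170],[[0,0,9],0,170],[[0,0,9],0,170]]'; python3 -m crank '[[[0,0,1],0,170],[[0,0,2],0,170],[[0,0,2],0,170]]'
```

```text
time: 7.9
eef_pos: [0.5868, 0.0577, 0.0574]
tcp_rot: [0.891, 0.453, 0.0, 0.0]
contact_force: [-0.6, 0.4, -2.0]
opening: 0.604
finger_force: 53.6
time: 8.2
eef_pos: [0.5867, 0.0577, 0.0552]
tcp_rot: [0.891, 0.453, -0.0, -0.0]
contact_force: [-0.3, 0.5, -2.9]
opening: 0.607
finger_force: 53.6
```

```bash
python3 -m crank '[[[0,0,1],0,170],[[0,0,2],0,170],[[0,0,3],0,170],[[0,0,3],0,170]]'
```

```text
time: 8.6
eef_pos: [0.5871, 0.0576, 0.0526]
tcp_rot: [0.892, 0.453, 0.0, 0.0]
contact_force: [0.8, 0.1, -1.5]
opening: 0.597
finger_force: 53.6
```

```bash
python3 -m crank '[[[0,0,1],0,170],[[0,0,2],0,170],[[0,0,2],0,170]]'
```

```text
time: 8.9
eef_pos: [0.5876, 0.0575, 0.052]
tcp_rot: [0.891, 0.453, 0.0, 0.0]
contact_force: [-2.0, -0.0, 4.7]
opening: 0.604
finger_force: 54.3
```

```bash
python3 -m crank '[[[0,0,1],0,170],[[0,0,1.5],0,170],[[0,0,1.5],0,170]]'
```

```text
time: 9.2
eef_pos: [0.5877, 0.0575, 0.052]
tcp_rot: [0.891, 0.453, 0.0, 0.0]
contact_force: [-6.1, -1.1, 12.4]
opening: 0.606
finger_force: 55.1
```

```bash
python3 -m crank '[[[0,0,-2],0,170],[[0,0,-2],0,90],[[0,0,-2],0,70],[[0,0,-2],0,50],[[0,0,-2],0,50],[[0,0,-2],0,50],[[0,0,-12],0,50],[[0,0,-40],0,50],[[0,0,-80],0,50],[[0,0,-120],0,50]]' && python3 -m crank '[[[0,0,-40],0,50],[[0,0,-80],0,50],[[0,0,-120],0,50],[[0,0,-120],0,50]]' && python3 - <<'E'
from h import *
c=cam('scene'); cv2.imwrite('pics/s3.png',cv2.resize(c['frame'][140:320,210:430],None,fx=3,fy=3,interpolation=cv2.INTER_CUBIC))
# points on stay: chest Y 94..122, Z 100-260
q=c['P'].reshape(-1,3); d=q[:,:2]-C0; X=d@Cx*1000;Y=d@Cy*1000;Z=q[:,2]*1000
g=c['frame'].reshape(-1,3).astype(int); m=(Y>90)&(Y<125)&(X>-30)&(X<110)&(Z>100)&(Z<260)&(g.max(1)-g.min(1)<25)
o=np.argsort(Z[m]); print(np.c_[X[m],Y[m],Z[m]][o][::3].round(0).tolist())
delta(list(ch(53,108))+[.3],53.9)
E
```

```text
time: 10.2
eef_pos: [0.5846, 0.0581, 0.1676]
tcp_rot: [0.891, 0.453, -0.002, -0.002]
contact_force: [0.6, -0.2, 0.1]
opening: 0.804
finger_force: 0.0
time: 10.6
eef_pos: [0.5887, 0.0579, 0.2955]
tcp_rot: [0.891, 0.453, 0.004, 0.003]
contact_force: [0.4, 0.6, 1.4]
opening: 0.802
finger_force: 0.0
[[1.0, 104.0, 100.0], [2.0, 106.0, 104.0], [-6.0, 105.0, 105.0], [6.0, 106.0, 106.0], [-2.0, 105.0, 109.0], [3.0, 108.0, 112.0], [12.0, 106.0, 115.0], [7.0, 102.0, 119.0], [15.0, 104.0, 122.0], [12.0, 105.0, 123.0], [18.0, 104.0, 127.0], [14.0, 104.0, 129.0], [22.0, 105.0, 135.0], [32.0, 104.0, 135.0], [24.0, 110.0, 138.0], [34.0, 103.0, 141.0], [42.0, 105.0, 144.0], [25.0, 105.0, 145.0], [43.0, 106.0, 148.0], [28.0, 105.0, 149.0], [33.0, 107.0, 155.0], [30.0, 103.0, 156.0], [59.0, 99.0, 166.0], [58.0, 98.0, 179.0], [106.0, 109.0, 242.0], [109.0, 102.0, 244.0], [109.0, 98.0, 250.0], [105.0, 109.0, 253.0], [95.0, 105.0, 255.0], [105.0, 110.0, 258.0], [96.0, 106.0, 259.0]]
t 10.65 tcp [0.5875 0.058  0.2918] axis [ 0.005 -0.    -1.   ] tool y at -36.1 shift [-73.1 -90.1  -8.8] turn -90.0 q6 0.56 F [-0.3  0.2 -0.7] open 0.802
```

View pics/s3.png

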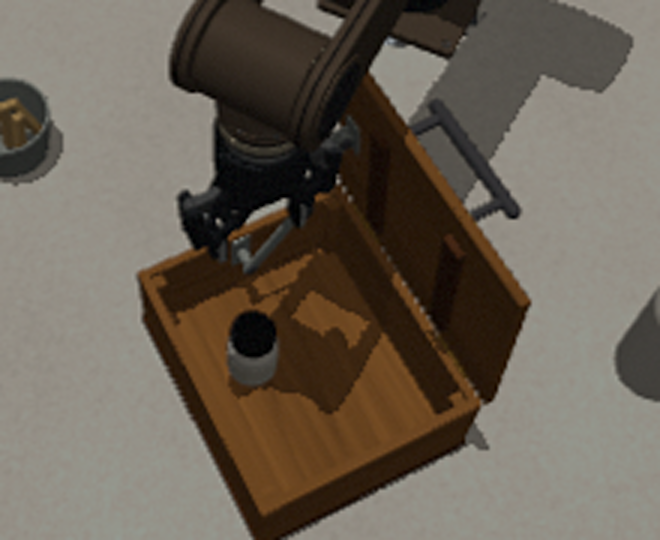

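The jar stands upright in the chest at (253,350), and the stay is still locked. The interface offers no tilt, so I'll pinch the lower bar just below the knee with a vertical tool, offset to the front so the gripper body clears the upper bar.

```bash
python3 -m crank '[[[0,0,0],-8,100],[[0,0,0],-16,150],[[0,0,0],-24,190],[[0,0,0],-32,190],[[-10,-8,0],-40,190],[[-20,-16,0],-48,190],[[-30,-24,0],-56,190],[[-40,-32,0],-64,190],[[-50,-40,0],-72,190],[[-60,-48,0],-80,190]]' 35 && python3 -m crank '[[[3,-6,0],-5,190],[[10,-12,0],-10,190],[[10,-12,0],-10,190],[[10,-12,0],-10,190]]' && python3 -c "
from h import *
delta(list(ch(21,107))+[.14],53.9)"
```

```text
time: 11.65
eef_pos: [0.5105, 0.0378, 0.2855]
tcp_rot: [0.389, 0.921, -0.001, -0.003]
contact_force: [-0.3, 0.0, 0.1]
opening: 0.252
finger_force: 0.0
time: 12.05
eef_pos: [0.4962, 0.0366, 0.2869]
tcp_rot: [0.311, 0.95, -0.0, -0.002]
contact_force: [-0.4, -1.1, -1.4]
opening: 0.255
finger_force: 0.0
t 12.05 tcp [0.4962 0.0366 0.2869] axis [-0.003  0.    -1.   ] tool y at 53.8 shift [ -3.5  -0.9 146.9] turn -0.1 q6 -1.07 F [-0.4 -1.1 -1.4] open 0.255
```

```bash
python3 -m crank '[[[-4,-1,15],0,180],[[-4,-1,40],0,180],[[-4,-1,65],0,180],[[-4,-1,85],0,180],[[-4,-1,100],0,180],[[-4,-1,110],0,180],[[-4,-1,118],0,180],[[-4,-1,124],0,180],[[-4,-1,124],0,180]]' && python3 - <<'E'
from h import *
c=cam('scene'); cv2.imwrite('pics/s4.png',cv2.resize(c['frame'][130:280,240:400],None,fx=4,fy=4,interpolation=cv2.INTER_CUBIC))
delta(list(ch(21,107))+[.14],53.9)
E
```

```text
time: 12.95
eef_pos: [0.4995, 0.0332, 0.1643]
tcp_rot: [0.31, 0.951, -0.0, -0.0]
contact_force: [-0.2, 0.1, 1.0]
opening: 0.293
finger_force: 0.0
t 13.0 tcp [0.4999 0.0332 0.165 ] axis [ 0. -0. -1.] tool y at 53.9 shift [ 1.9 -0.5 25. ] turn -0.0 q6 -1.08 F [-1.1  0.3  0.3] open 0.292
```

View pics/s4.png

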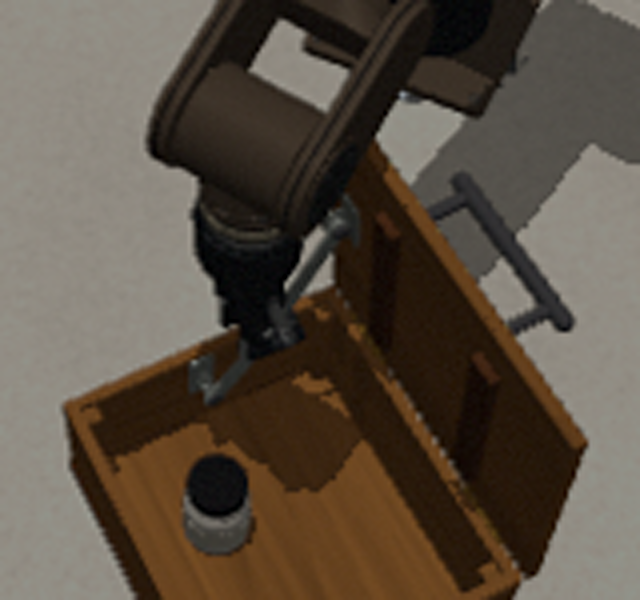

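The fingers straddle the stay near (270,340), with the knee boss just behind them at (285,325). There is no contact yet.

```bash
python3 -m crank '[[[1,0,6],0,180],[[2,0,12],0,180],[[2,0,18],0,180],[[2,0,24],0,180],[[2,0,24],0,180]]' && python3 -m crank '[[[0,0,0],0,255],[[0,0,0],0,255],[[0,0,0],0,255],[[0,0,0],0,255]]' 40 && python3 -c "
from h import *
delta(list(ch(21,107))+[.14],53.9)"
```

```text
time: 13.5
eef_pos: [0.4972, 0.0345, 0.1395]
tcp_rot: [0.31, 0.951, -0.0, -0.001]
contact_force: [-0.2, -0.0, 0.3]
opening: 0.293
finger_force: 0.0
time: 13.9
eef_pos: [0.499, 0.0352, 0.1411]
tcp_rot: [0.31, 0.951, 0.001, 0.001]
contact_force: [3.5, 3.3, -3.7]
opening: 0.023
finger_force: 39.0
t 13.9 tcp [0.499  0.0352 0.1411] axis [ 0.003  0.002 -1.   ] tool y at 53.8 shift [ 0.  -1.6  1. ] turn -0.1 q6 -1.07 F [ 3.5  3.3 -3.7] open 0.023
```

```bash
python3 -m crank '[[[-1.4,0,-0.8],0,255],[[-2.8,0,-1.6],0,255],[[-4.3,0,-2.3],0,255],[[-5.8,0,-3],0,255],[[-5.8,0,-3],0,255]]' && python3 -m crank '[[[-1.5,0,-0.7],0,255],[[-2.9,0,-1.3],0,255],[[-2.9,0,-1.3],0,255]]' && python3 -c "
from h import *
delta(list(ch(21,107))+[.14],53.9)"
```

```text
time: 14.4
eef_pos: [0.5027, 0.0325, 0.1436]
tcp_rot: [0.31, 0.951, 0.002, -0.001]
contact_force: [1.0, 6.0, -2.7]
opening: 0.019
finger_force: 39.8
time: 14.7
eef_pos: [0.5045, 0.0312, 0.1446]
tcp_rot: [0.311, 0.951, 0.002, -0.002]
contact_force: [0.4, 5.9, -1.7]
opening: 0.021
finger_force: 40.1
t 14.7 tcp [0.5045 0.0312 0.1446] axis [-0.002  0.005 -1.   ] tool y at 53.8 shift [ 6.8 -1.6  4.6] turn -0.1 q6 -1.08 F [ 0.4  5.9 -1.7] open 0.021
```

```bash
python3 -m crank '[[[-1.5,0,-0.6],0,255],[[-3.1,0,-1.1],0,255],[[-4.6,0,-1.6],0,255],[[-6.2,0,-2.1],0,255],[[-7.7,0,-2.6],0,255],[[-9.3,0,-3],0,255],[[-9.3,0,-3],0,255]]' && python3 - <<'E'
from h import *
delta(list(ch(21,107))+[.14],53.9)
c=cam('scene'); cv2.imwrite('pics/s5.png',cv2.resize(c['frame'][130:280,240:400],None,fx=4,fy=4,interpolation=cv2.INTER_CUBIC))
q=c['P'].reshape(-1,3); d=q[:,:2]-C0; X=d@Cx*1000;Y=d@Cy*1000;Z=q[:,2]*1000
g=c['frame'].reshape(-1,3).astype(int); m=(Y>90)&(Y<125)&(X>-30)&(X<110)&(Z>95)&(Z<260)&(g.max(1)-g.min(1)<25)
o=np.argsort(Z[m]); print(np.c_[X[m],Y[m],Z[m]][o][::3].round(0).tolist())
E
```

```text
time: 15.4
eef_pos: [0.5118, 0.0259, 0.1471]
tcp_rot: [0.311, 0.951, 0.002, -0.002]
contact_force: [1.5, 7.4, -3.7]
opening: 0.015
finger_force: 38.9
t 15.4 tcp [0.5118 0.0259 0.1471] axis [-0.002  0.005 -1.   ] tool y at 53.8 shift [15.8 -1.7  7.2] turn -0.1 q6 -1.09 F [ 1.5  7.4 -3.7] open 0.015
[[-11.0, 109.0, 95.0], [-12.0, 105.0, 96.0], [-8.0, 115.0, 96.0], [-7.0, 122.0, 97.0], [-5.0, 112.0, 99.0], [1.0, 103.0, 102.0], [4.0, 103.0, 107.0], [-5.0, 106.0, 108.0], [4.0, 103.0, 114.0], [-3.0, 104.0, 118.0], [11.0, 104.0, 119.0], [5.0, 105.0, 122.0], [7.0, 103.0, 125.0], [8.0, 105.0, 127.0], [-6.0, 112.0, 153.0], [-6.0, 105.0, 157.0], [-2.0, 101.0, 161.0], [-1.0, 91.0, 164.0], [-3.0, 92.0, 171.0], [-4.0, 98.0, 174.0], [38.0, 100.0, 175.0], [-7.0, 111.0, 181.0], [37.0, 98.0, 184.0], [37.0, 99.0, 188.0], [38.0, 102.0, 189.0], [36.0, 104.0, 193.0], [-9.0, 115.0, 194.0], [-8.0, 110.0, 195.0], [-9.0, 95.0, 196.0], [49.0, 110.0, 198.0], [-8.0, 92.0, 200.0], [3.0, 93.0, 201.0], [56.0, 111.0, 203.0], [59.0, 111.0, 206.0], [-8.0, 91.0, 208.0], [62.0, 110.0, 210.0], [59.0, 111.0, 212.0], [-4.0, 92.0, 214.0], [-11.0, 110.0, 215.0], [68.0, 110.0, 218.0], [-13.0, 120.0, 218.0], [-12.0, 96.0, 219.0], [60.0, 108.0, 220.0], [-13.0, 114.0, 222.0], [71.0, 109.0, 223.0], [60.0, 109.0, 225.0], [-9.0, 90.0, 226.0], [67.0, 108.0, 227.0], [57.0, 109.0, 228.0], [-13.0, 101.0, 231.0], [61.0, 111.0, 232.0], [80.0, 109.0, 233.0], [67.0, 110.0, 235.0], [70.0, 111.0, 238.0], [77.0, 110.0, 239.0], [104.0, 111.0, 241.0], [74.0, 112.0, 243.0], [72.0, 109.0, 245.0], [71.0, 113.0, 245.0], [83.0, 110.0, 245.0], [76.0, 110.0, 246.0], [-9.0, 91.0, 248.0], [-16.0, 90.0, 249.0], [83.0, 110.0, 251.0], [-12.0, 91.0, 252.0], [107.0, 101.0, 253.0], [-16.0, 90.0, 254.0], [84.0, 114.0, 255.0], [86.0, 112.0, 257.0], [99.0, 105.0, 258.0], [89.0, 105.0, 259.0]]
```

View pics/s5.png

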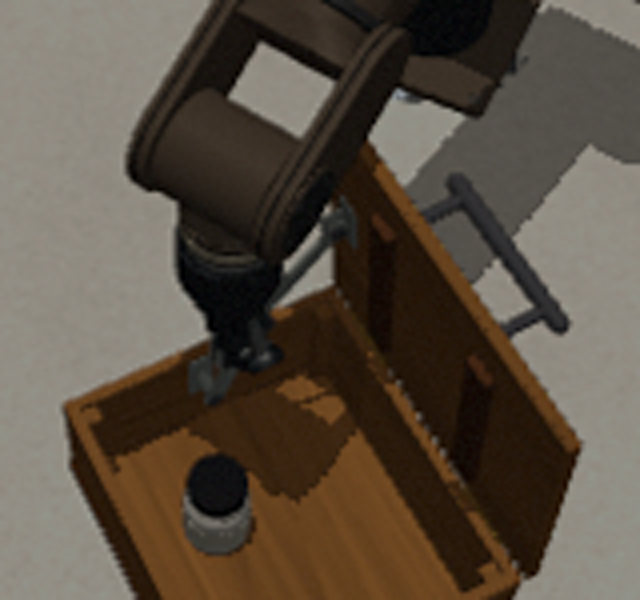

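The knee has swung forward to (262,352), and the lid is still standing.

```bash
python3 -m crank '[[[-1.5,0,-0.3],0,255],[[-3,0,-0.6],0,255],[[-4.5,0,-0.8],0,255],[[-6,0,-1],0,255],[[-7.5,0,-1.2],0,255],[[-9,0,-1.3],0,255],[[-9,0,-1.3],0,255]]' && python3 - <<'E'
from h import *
delta(list(ch(21,107))+[.14],53.9)
c=cam('scene')
q=c['P'].reshape(-1,3); d=q[:,:2]-C0; X=d@Cx*1000;Y=d@Cy*1000;Z=q[:,2]*1000
g=c['frame'].reshape(-1,3).astype(int); m=(Y>90)&(Y<115)&(X>15)&(X<95)&(Z>95)&(Z<260)&(g.max(1)-g.min(1)<25)
o=np.argsort(Z[m]); print(np.c_[X[m],Y[m],Z[m]][o][::3].round(0).tolist())
m=(abs(Y)<138)&(X>70)&(X<150)&(Z>130)&(Z<370)&(g.max(1)-g.min(1)>30)&(Y<60)
p=np.polyfit(Z[m],X[m],1); print(p, 'lid angle',np.pi/2+np.arctan(p[0]),m.sum())
E
```

```text
time: 16.15
eef_pos: [0.5188, 0.0207, 0.1487]
tcp_rot: [0.31, 0.951, 0.002, -0.002]
contact_force: [0.6, 7.5, -2.0]
opening: 0.015
finger_force: 39.4
t 16.15 tcp [0.5188 0.0207 0.1487] axis [-0.003  0.005 -1.   ] tool y at 53.8 shift [24.6 -1.7  8.9] turn -0.1 q6 -1.1 F [ 0.6  7.5 -2. ] open 0.015
[[24.0, 99.0, 180.0], [30.0, 105.0, 190.0], [35.0, 109.0, 198.0], [35.0, 109.0, 203.0], [24.0, 102.0, 206.0], [35.0, 109.0, 209.0], [52.0, 111.0, 212.0], [37.0, 109.0, 215.0], [47.0, 108.0, 220.0], [41.0, 110.0, 221.0], [54.0, 109.0, 224.0], [61.0, 109.0, 225.0], [50.0, 109.0, 227.0], [63.0, 109.0, 229.0], [51.0, 110.0, 231.0], [53.0, 108.0, 232.0], [60.0, 115.0, 234.0], [55.0, 112.0, 236.0], [66.0, 109.0, 238.0], [67.0, 111.0, 240.0], [80.0, 111.0, 241.0], [65.0, 113.0, 243.0], [66.0, 110.0, 247.0], [72.0, 109.0, 249.0], [69.0, 109.0, 252.0], [79.0, 110.0, 254.0], [72.0, 109.0, 255.0], [85.0, 104.0, 258.0], [91.0, 104.0, 259.0]]
[-1.01089462e-01  1.25794551e+02] lid angle 1.4700491159166977 445
```

```bash
python3 -m crank '[[[0,0,0],0,180],[[0,0,0],0,140],[[-4,0,0],0,130],[[-10,0,-5],0,130],[[-10,0,-25],0,130],[[-10,0,-65],0,130],[[-10,0,-110],0,130],[[-10,0,-160],0,130],[[-10,0,-210],0,130],[[-10,0,-260],0,130]]' && python3 -m crank '[[[0,0,-30],8,130],[[0,0,-40],16,130],[[0,0,-40],24,130],[[0,0,-40],32,130],[[0,0,-40],40,130],[[0,0,-40],48,130],[[0,0,-40],56,130],[[0,0,-40],64,130],[[0,0,-40],72,130],[[0,0,-40],80,130]]' && python3 - <<'E'
from h import *
c=cam('scene'); cv2.imwrite('pics/s6.png',cv2.resize(c['frame'][100:300,200:440],None,fx=3,fy=3,interpolation=cv2.INTER_CUBIC))
q=c['P'].reshape(-1,3); d=q[:,:2]-C0; X=d@Cx*1000;Y=d@Cy*1000;Z=q[:,2]*1000
g=c['frame'].reshape(-1,3).astype(int)
m=(abs(Y)<50)&(X>115)&(X<175)&(Z>315)&(Z<375)&(g.max(1)-g.min(1)<25)
print('handle',m.sum(),np.median(np.c_[X,Y,Z][m],0),Y[m].min(),Y[m].max())
m=(Y<60)&(Y>-140)&(X>60)&(X<125)&(Z>355)&(Z<380)&(g.max(1)-g.min(1)>30); print('top edge',m.sum(),np.median(np.c_[X,Z][m],0))
delta(list(ch(143,0))+[.42],-36.1)
E
```

```text
time: 17.2
eef_pos: [0.5278, 0.0121, 0.4123]
tcp_rot: [0.31, 0.951, -0.0, 0.001]
contact_force: [0.7, -0.8, -0.4]
opening: 0.492
finger_force: 0.0
time: 18.2
eef_pos: [0.5282, 0.012, 0.4501]
tcp_rot: [0.85, 0.526, 0.0, 0.0]
contact_force: [-0.5, -0.3, -0.5]
opening: 0.493
finger_force: 0.0
handle 236 [135.00046896  -0.41416949 351.28641269] -49.9408943462687 49.57940246821459
top edge 367 [ 89.42516852 363.68711066]
t 18.25 tcp [0.5282 0.012  0.4501] axis [ 0.001 -0.001 -1.   ] tool y at -26.7 shift [ 131.5 -139.7   30. ] turn 9.4 q6 0.3 F [-0.7 -0.3  0.3] open 0.488
```

View pics/s6.png

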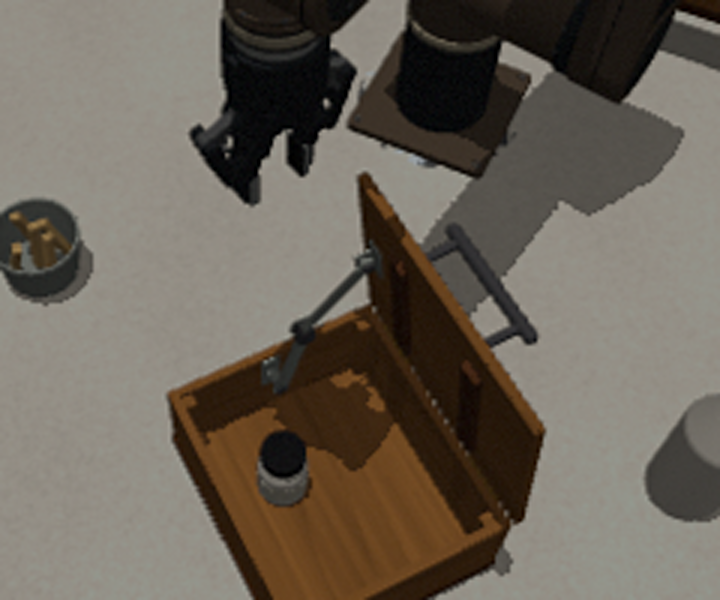

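The stay is unlocked, with the knee at (303,330). The jar stands at (283,470), the lid is up, and the handle runs from (455,232) to (530,335).

```bash
python3 -m crank '[[[20,-21,0],4,150],[[45,-48,0],9.4,150],[[70,-75,0],9.4,150],[[95,-102,0],9.4,150],[[120,-128,10],9.4,150],[[131,-139,30],9.4,150],[[131,-139,30],9.4,150],[[131,-139,30],9.4,150]]' && python3 - <<'E'
from h import *
delta(list(ch(142,0))+[.334],-36.1)
E
```

```text
time: 19.05
eef_pos: [0.461, 0.191, 0.4197]
tcp_rot: [0.889, 0.458, -0.0, 0.0]
contact_force: [0.3, -0.2, 0.2]
opening: 0.411
finger_force: 0.0
t 19.05 tcp [0.461  0.191  0.4197] axis [-0.    -0.001 -1.   ] tool y at -35.4 shift [ 1.9  1.4 85.7] turn 0.7 q6 0.81 F [ 0.3 -0.2  0.2] open 0.411
```

```bash
python3 -m crank '[[[2,1.4,15],0.7,150],[[2,1.4,35],0.7,150],[[2,1.4,50],0.7,150],[[2,1.4,62],0.7,150],[[2,1.4,72],0.7,150],[[2,1.4,80],0.7,150],[[2,1.4,86],0.7,150],[[2,1.4,86],0.7,150]]' && python3 - <<'E'
from h import *
delta(list(ch(142,0))+[.334],-36.1)
c=cam('scene'); cv2.imwrite('pics/s7.png',cv2.resize(c['frame'][80:280,240:440],None,fx=3,fy=3,interpolation=cv2.INTER_CUBIC))
E
```

```text
time: 19.85
eef_pos: [0.4629, 0.1922, 0.3326]
tcp_rot: [0.892, 0.452, -0.001, -0.0]
contact_force: [-0.0, -0.9, -0.6]
opening: 0.411
finger_force: 0.0
t 19.85 tcp [0.4629 0.1922 0.3326] axis [-0.001 -0.    -1.   ] tool y at -36.2 shift [-0.2  0.6 -1.4] turn -0.1 q6 0.82 F [-0.  -0.9 -0.6] open 0.411
```

View pics/s7.png

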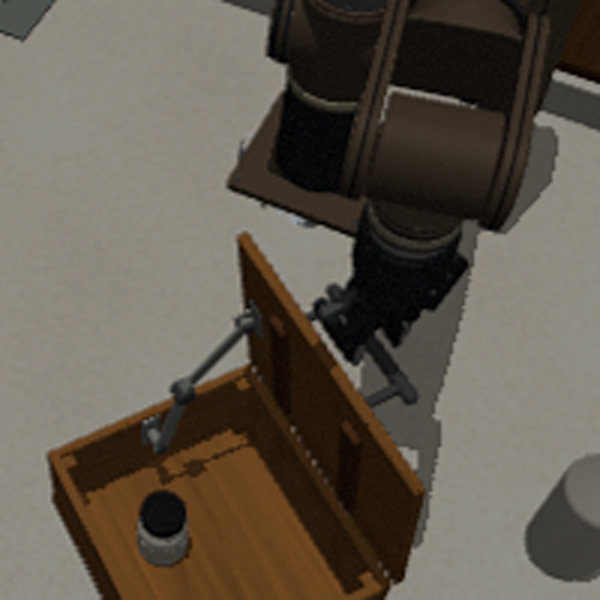

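The fingers straddle the handle bar at (360,335). I'll close lightly.

```bash
python3 -m crank '[[[0,0,0],0,190],[[0,0,0],0,230],[[0,0,0],0,230],[[0,0,0],0,230],[[0,0,0],0,230]]' 20 && python3 - <<'E'
from h import *
delta(list(ch(142,0))+[.334],-36.1)
for t in np.r_[1.43:0:-.05,0]:
  x=120-220*np.cos(t)+52*np.sin(t); z=120+220*np.sin(t)+52*np.cos(t); print(round(t,2),'y',round(140.6-x,1),'z',round(345.2-z,1),end=' | ')
E
```

```text
time: 20.4
eef_pos: [0.4636, 0.1922, 0.3343]
tcp_rot: [0.892, 0.452, 0.001, 0.0]
contact_force: [1.2, -1.3, 2.2]
opening: 0.153
finger_force: 21.5
t 20.4 tcp [0.4636 0.1922 0.3343] axis [ 0.002  0.    -1.   ] tool y at -36.2 shift [-0.6  0.1  0.3] turn -0.1 q6 0.82 F [ 1.2 -1.3  2.2] open 0.153
1.43 y -0.0 z 0.1 | 1.38 y 11.3 z -0.7 | 1.33 y 22.6 z -0.9 | 1.28 y 33.9 z -0.5 | 1.23 y 45.1 z 0.5 | 1.18 y 56.3 z 2.0 | 1.13 y 67.4 z 4.0 | 1.08 y 78.4 z 6.7 | 1.03 y 89.3 z 9.8 | 0.98 y 100.0 z 13.5 | 0.93 y 110.4 z 17.8 | 0.88 y 120.7 z 22.5 | 0.83 y 130.7 z 27.8 | 0.78 y 140.4 z 33.5 | 0.73 y 149.9 z 39.7 | 0.68 y 159.0 z 46.4 | 0.63 y 167.7 z 53.6 | 0.58 y 176.1 z 61.1 | 0.53 y 184.1 z 69.1 | 0.48 y 191.7 z 77.5 | 0.43 y 198.9 z 86.2 | 0.38 y 205.6 z 95.3 | 0.33 y 211.9 z 104.7 | 0.28 y 217.7 z 114.4 | 0.23 y 223.0 z 124.4 | 0.18 y 227.7 z 134.7 | 0.13 y 232.0 z 145.1 | 0.08 y 235.7 z 155.8 | 0.03 y 238.9 z 166.6 | 0.0 y 240.6 z 173.2 |
```

```bash
python3 -m crank '[[[0,5.6,-0.4],0,230],[[0,11.3,-0.7],0,230],[[0,17,-0.8],0,230],[[0,22.6,-0.9],0,230],[[0,28.2,-0.7],0,230],[[0,33.9,-0.5],0,230],[[0,39.5,0],0,230],[[0,45.1,0.5],0,230],[[0,50.7,1.2],0,230],[[0,56.3,2],0,230]]' && python3 - <<'E'
from h import *
delta(list(ch(142-56.3,0))+[.332],-36.1)
E
```

```text
time: 21.4
eef_pos: [0.5091, 0.1589, 0.3311]
tcp_rot: [0.892, 0.452, 0.0, -0.0]
contact_force: [1.4, 3.0, 4.1]
opening: 0.156
finger_force: 22.3
t 21.4 tcp [0.5091 0.1589 0.3311] axis [ 0.     0.001 -1.   ] tool y at -36.2 shift [-0.6 -0.  -0.9] turn -0.1 q6 0.74 F [1.4 3.  4.1] open 0.156
```

```bash
python3 -m crank '[[[0,5.6,0.9],0,230],[[0,11.1,2],0,230],[[0,16.6,3.3],0,230],[[0,22.1,4.7],0,230],[[0,27.6,6.2],0,230],[[0,33,7.8],0,230],[[0,38.4,9.6],0,230],[[0,43.7,11.5],0,230],[[0,48.9,13.6],0,230],[[0,54.1,15.8],0,230]]' && python3 -m crank '[[[0,5.2,2.3],0,230],[[0,10.3,4.7],0,230],[[0,15.3,7.3],0,230],[[0,20.3,10],0,230],[[0,25.2,12.8],0,230],[[0,30,15.7],0,230],[[0,34.8,18.8],0,230],[[0,39.5,21.9],0,230],[[0,44.1,25.2],0,230],[[0,48.6,28.6],0,230]]' && python3 - <<'E'
from h import *
delta(list(ch(142-159,0))+[.334-.0464],-36.1)
c=cam('scene'); cv2.imwrite('pics/s8.png',cv2.resize(c['frame'][80:300,200:440],None,fx=2.5,fy=2.5,interpolation=cv2.INTER_CUBIC))
E
```

```text
time: 22.4
eef_pos: [0.5524, 0.1266, 0.3152]
tcp_rot: [0.892, 0.452, -0.0, 0.0]
contact_force: [2.5, 4.4, 0.7]
opening: 0.153
finger_force: 22.2
time: 23.4
eef_pos: [0.5915, 0.0978, 0.2867]
tcp_rot: [0.892, 0.452, -0.0, 0.0]
contact_force: [0.3, 0.5, -0.9]
opening: 0.147
finger_force: 22.1
t 23.4 tcp [0.5915 0.0978 0.2867] axis [-0.001 -0.001 -1.   ] tool y at -36.2 shift [ 0.3  0.  -0.9] turn -0.1 q6 0.63 F [ 0.3  0.5 -0.9] open 0.147
```

View pics/s8.png

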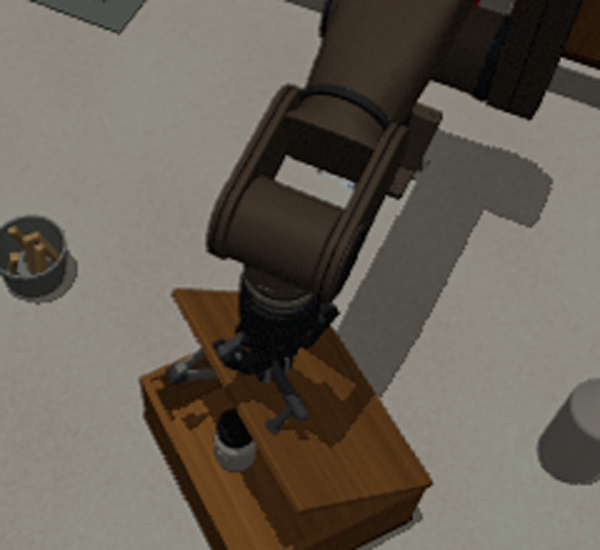

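The lid is halfway down, with the gripper on the handle at (275,370). The stay is folding forward at (190,365), clear of the jar at (235,440).

```bash
python3 -m crank '[[[0,4.4,3.6],0,230],[[0,8.7,7.2],0,230],[[0,12.9,10.9],0,230],[[0,17.1,14.7],0,230],[[0,21.1,18.7],0,230],[[0,25.1,22.7],0,230],[[0,28.9,26.9],0,230],[[0,32.7,31.1],0,230],[[0,36.3,35.4],0,230],[[0,39.9,39.8],0,230]]' && python3 -m crank '[[[0,3.4,4.5],0,230],[[0,6.7,9.1],0,230],[[0,9.9,13.8],0,230],[[0,13,18.5],0,230],[[0,15.9,23.3],0,230],[[0,18.8,28.2],0,230],[[0,21.5,33.2],0,230],[[0,24.1,38.2],0,230],[[0,26.5,43.3],0,230],[[0,28.8,48.5],0,230]]' && python3 - <<'E'
from h import *
delta(list(ch(142-227.7,0))+[.334-.1347],-36.1)
E
```

```text
time: 24.45
eef_pos: [0.6238, 0.0744, 0.2468]
tcp_rot: [0.892, 0.452, -0.0, 0.0]
contact_force: [-1.3, -1.5, -0.7]
opening: 0.15
finger_force: 22.5
time: 25.45
eef_pos: [0.6471, 0.0575, 0.1984]
tcp_rot: [0.892, 0.452, 0.0, 0.0]
contact_force: [-0.1, -2.2, -0.1]
opening: 0.154
finger_force: 23.1
t 25.45 tcp [0.6471 0.0575 0.1984] axis [ 0. -0. -1.] tool y at -36.2 shift [ 0.1  0.1 -0.9] turn -0.1 q6 0.56 F [-0.1 -2.2 -0.1] open 0.154
```

```bash
python3 -m crank '[[[0,1.4,3.4],0,230],[[0,2.9,6.9],0,230],[[0,4.3,10.4],0,230],[[0,5.6,14],0,230],[[0,6.8,17.5],0,230],[[0,8,21.1],0,230],[[0,9,24.3],0,230],[[0,10,27.5],0,230],[[0,10.6,29.7],0,230],[[0,11.2,31.9],0,230]]' && python3 -m crank '[[[0,0.3,1.1],0,230],[[0,0.6,2.2],0,230],[[0,0.9,3.3],0,230],[[0,1.1,4.4],0,230],[[0,1.3,5.4],0,230],[[0,1.5,6.2],0,230],[[0,1.6,6.8],0,230],[[0,1.6,6.8],0,230]]' && python3 - <<'E'
from h import *
delta(list(ch(142-240.6,0))+[.334-.1732],-36.1)
c=cam('scene'); cv2.imwrite('pics/s9.png',cv2.resize(c['frame'][100:320,200:440],None,fx=2.5,fy=2.5,interpolation=cv2.INTER_CUBIC))
q=c['P'].reshape(-1,3); d=q[:,:2]-C0; X=d@Cx*1000;Y=d@Cy*1000;Z=q[:,2]*1000
for a in(-130,-100,-50,0,50):
    m=(X>a)&(X<a+20)&(Y<-65)&(Y>-135)&(Z>100)&(Z<160); print(a,m.sum(),np.median(Z[m]))
E
```

```text
time: 26.45
eef_pos: [0.6561, 0.0509, 0.1668]
tcp_rot: [0.892, 0.452, 0.0, 0.0]
contact_force: [2.4, -2.2, -0.5]
opening: 0.151
finger_force: 23.6
time: 27.25
eef_pos: [0.6576, 0.0499, 0.1601]
tcp_rot: [0.892, 0.452, 0.0, 0.0]
contact_force: [2.6, -3.8, -0.6]
opening: 0.156
finger_force: 23.7
t 27.25 tcp [0.6576 0.0499 0.1601] axis [ 0.001 -0.    -1.   ] tool y at -36.2 shift [ 0.1  0.1 -0.7] turn -0.1 q6 0.55 F [ 2.6 -3.8 -0.6] open 0.156
-130 150 137.06606257371445
-100 173 136.80590269567517
-50 165 135.60068329666964
0 166 134.8525844354056
50 158 133.84537883300362
```

```bash
python3 -m crank '[[[0,0.2,0.7],0,230],[[0,0.3,1.4],0,230],[[0,0.5,2.1],0,230],[[0,0.6,2.8],0,230],[[0,0.6,2.8],0,230]]' && python3 -m crank '[[[0,0.1,0.6],0,230],[[0,0.2,1.2],0,230],[[0,0.3,1.8],0,230],[[0,0.3,1.8],0,230]]'
```

```text
time: 27.8
eef_pos: [0.6581, 0.0495, 0.1574]
tcp_rot: [0.892, 0.452, 0.0, 0.0]
contact_force: [3.7, -4.1, -0.1]
opening: 0.15
finger_force: 23.7
time: 28.2
eef_pos: [0.6583, 0.0493, 0.156]
tcp_rot: [0.892, 0.452, 0.0, 0.001]
contact_force: [3.8, -3.9, 0.7]
opening: 0.152
finger_force: 23.9
```

```bash
python3 -m crank '[[[0,0.1,0.6],0,230],[[0,0.2,1.2],0,230],[[0,0.3,1.8],0,230],[[0,0.3,1.8],0,230]]'; python3 -m crank '[[[0,0.1,0.6],0,230],[[0,0.2,1.2],0,230],[[0,0.2,1.8],0,230],[[0,0.2,1.8],0,230]]'; python3 - <<'E'
from h import *
c=cam('scene'); cv2.imwrite('pics/s9.png',cv2.resize(c['frame'][100:320,200:440],None,fx=2.5,fy=2.5,interpolation=cv2.INTER_CUBIC))
q=c['P'].reshape(-1,3); d=q[:,:2]-C0; X=d@Cx*1000;Y=d@Cy*1000;Z=q[:,2]*1000
for a in(-130,-100,-50,0,50):
    m=(X>a)&(X<a+20)&(Y<-65)&(Y>-135)&(Z>100)&(Z<160); print(a,m.sum(),np.median(Z[m]))
E
```

```text
time: 28.6
eef_pos: [0.6584, 0.0493, 0.1559]
tcp_rot: [0.892, 0.452, 0.0, 0.0]
contact_force: [-0.6, -4.3, 8.5]
opening: 0.149
finger_force: 24.5
time: 29.0
eef_pos: [0.6585, 0.0493, 0.1558]
tcp_rot: [0.892, 0.452, 0.0, 0.0]
contact_force: [-4.1, -3.7, 12.7]
opening: 0.153
finger_force: 25.0
-130 145 132.21377196250873
-100 173 133.1422756626015
-50 168 132.87996152024562
0 158 132.90647432126212
50 152 132.82288797614393
```

View pics/s9.png

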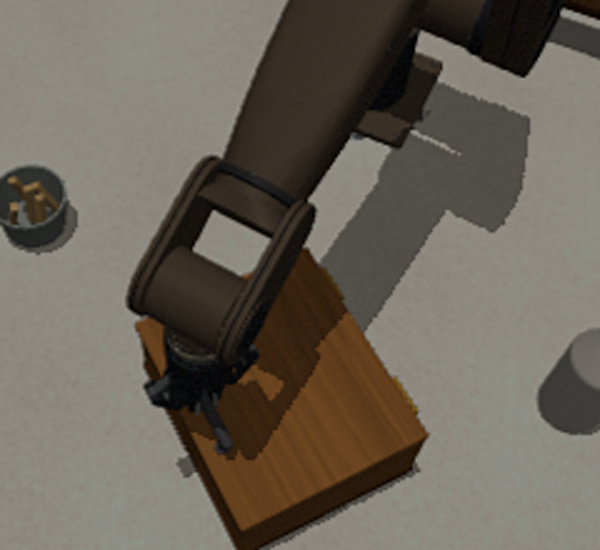

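The lid is shut: flat at 132–133 mm and resting on the rim, with the gripper at (205,385). Now I'll release the handle and retreat upward.

```bash
python3 -m crank '[[[0,0,-2],0,230],[[0,0,-2],0,200],[[0,0,-2],0,170],[[0,0,-2],0,150],[[0,0,-2],0,150],[[0,0,-2],0,150],[[0,0,-12],0,150],[[0,0,-40],0,150],[[0,0,-80],0,150],[[0,0,-120],0,150]]' && python3 -m crank '[[[0,0,-40],0,150],[[0,0,-60],0,150],[[0,0,-60],0,150],[[0,0,-60],0,150]]' && python3 - <<'E'
from h import *
c=cam('scene')
q=c['P'].reshape(-1,3); d=q[:,:2]-C0; X=d@Cx*1000;Y=d@Cy*1000;Z=q[:,2]*1000
print([np.median(Z[(X>a)&(X<a+20)&(Y<-65)&(Y>-135)&(Z>100)&(Z<160)]).round(1) for a in(-130,-50,50)])
for c0 in((.572-.108,-.333),(.385,.443),(.41,-.53)):
    b=q[(np.hypot(*(q[:,:2]-c0).T)<.09)&(q[:,2]>.06)]; print(len(b),np.median(b,0).round(3))
    b=np.load('scene0.npy').reshape(-1,3); b=b[(np.hypot(*(b[:,:2]-c0).T)<.09)&(b[:,2]>.06)]; print(len(b),np.median(b,0).round(3))
s=get_state(); print(s['time'],s['eef_pos'],s['contact_force'])
ctrl.sign_off()
E
```

```text
time: 30.05
eef_pos: [0.6579, 0.0494, 0.2733]
tcp_rot: [0.892, 0.452, -0.0, -0.0]
contact_force: [0.5, 0.3, 0.4]
opening: 0.413
finger_force: 0.0
time: 30.45
eef_pos: [0.6581, 0.0493, 0.3318]
tcp_rot: [0.892, 0.452, 0.0, 0.0]
contact_force: [-0.4, 0.6, -0.2]
opening: 0.412
finger_force: 0.0
[np.float64(132.7), np.float64(133.0), np.float64(132.9)]
308 [ 0.459 -0.334  0.07 ]
293 [ 0.46  -0.334  0.07 ]
1109 [0.407 0.437 0.153]
1106 [0.406 0.437 0.153]
1322 [ 0.463 -0.517  0.164]
1312 [ 0.463 -0.517  0.164]
30.5 [0.65758726 0.0493357  0.32997362] [-0.72923194  0.34920736 -0.30553742]
the job is handed in; nothing more can be done
```

The jar was set upright on the chest floor with the lid still locked open, then the stay was unlocked and the lid lowered fully shut under a steady grip; the bottle, carton and pot did not move, and I handed in at 30.5 s. One risk: while placing the jar, a gripper knuckle hit the chest's front rim at about 70 N wrist force, which may exceed the 40 N pressing limit.

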